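# Index the swing-head glue press over a core and hold its lever in the green

## Robot

A 6-joint arm with a two-finger parallel gripper is mounted at the origin on a cart in front of the work surface, level with it; the furniture and walls round the work are solid. World frame = base frame: x ahead of the robot, y to its left, z up, the work surface at z = 0. Lengths are in mm, angles in rad, forces in N, time in s.
With the tool pointing down it reaches from about 225 to 725 mm from the base axis. Payload 3.1 kg.
Tool frame: the origin (TCP) lies at the very end of the fingers, on their centre line; the grasp point (between the pads) lies env.tcp_to_grasp behind it (env.tcp_to_grasp is the distance from the TCP to the grasp point, in mm); z points along the fingers, y is the line along which they close (so a half turn about z gives the same grasp; the last joint's range is limited). The gripper opens to 85 mm and grips with 20 to 120 N. Pads are 22 mm wide; open, the fingers measure 114 mm over their backs; the gripper's body (76 mm by 85 mm) begins 54 mm behind the grasp point. The pads swing forward as they close: fully open they stand 13 mm farther back than shut.
Start: joints at [1.051, 0.048, 0.099, 1.622, 0, 1.443], TCP at [200.479, 485.207, 231.312] pointing down, gripper open.
Joint ranges: [-2.91, 2.91], [-0.99, 1.94], [-1.21, 1.42], [-2.12, 2.29], [-1.49, 1.47], [-3.14, 3.14]. Speed limits (rad/s): [2.79, 2.79, 3.14, 3.14, 3.14, 3.14].

## Interface

Orientations are given as a unit quaternion [x, y, z, w].
In Python, from rig import env, vision gives the robot as it stands. The module is installed in compiled form; this text tells all that it offers.
- The arm moves only by the shell command python3 -m pendant 'ROWS'. ROWS is JSON, a list of rows, each an object of numbers: "dx", "dy", "dz": the shift along the tool's x, y, z in cm; "wx", "wy", "wz": the turn, a rotation vector about the tool's x, y, z in degrees; "claw": the finger opening in cm, from 0 to 8.54. A call has 1 to 8 rows; each row is the pose to reach, as a shift and turn from the pose commanded when the call began, along the tool's axes at that moment; what a row does not reach only later rows make up. A row lasts 1/12 s, in which the tool goes at most 41.7 mm and 7.16 degrees, less where a joint would pass 70% of its speed; a pose out of reach is approached as far as the arm can. A call with a gripper value outside its range is refused whole. The fingers move at their own pace and stop on an object; the grip force is fixed at half the most. Time passes only in rows, so rows that repeat a pose let the fingers close. It gives the time, the measured TCP pose, the force, the opening and the grip force at its end, in the units of the state.
- env.get_state(): the state, without advancing time (a new reading comes with each control period).
- vision.read_camera(name): name is "side" or "top" or "wrist"; returns the picture (480x640x3 uint8, red, green, blue); there is no depth.
- vision.get_calibration(name): a dict with "fx", "fy", "cx", "cy" (pixels), "distortion" ([k1, k2, p1, p2, k3] as OpenCV has them; the pictures are not rectified), "world_from_camera" (4x4, takes a point from camera to world coordinates). Camera axes: x right, y up, looking along -z (the intrinsics and any distortion apply to the point x, -y, -z); pixel columns grow to the right and rows downward; lengths in mm; the calibration is good to about 2 mm. A picture is of the moment at which its call begins: read the wrist's pose just before it. get_calibration takes no time and is no camera call; for the wrist camera it gives the pose at the moment of the call.
- env.job_done(): hands the job in; it is judged then, once.
The state is a dict: "clock": time; "joints": joint angles; "dq": joint speeds; "joint_efforts": joint torques, N m; "eef_pos": TCP position; "tcp_rot": TCP orientation; "force": force on the tool from outside, world axes, zero at the start; "wrist_torque": the same for the moment, N m; "grip_width": finger opening in mm; "grasp_force": force on a finger pad.
Only numpy, scipy, OpenCV 4.12 (cv2) and the standard library are available. Lean on these libraries where they do the work, as an engineer would, in place of code of your own. Each camera call takes 0.05 s, during which the arm holds its last target. There are 200 camera calls.

## Task

A star disc has just been glued onto the black core that stands in the nest of the blue swing-head press. Pull up the index plunger by its black knob, swing the press head from its parked place to over the core and let the plunger drop fully home in the hole there; then pull the sprung press lever down by its black handle until its pointer stands in the green field, never letting it run on into the red, and finish while still holding it there so that the glue can grab. Do not upset or shift the disc and the core, and leave the glue bottle, the pliers and the spare star disc alone.

Things in the scene. Friction and masses are not known exactly. Their poses are not given: they have to be found in the camera images.
- press: Bench press, fixed: dark plate 198 x 88 x 14 mm (x -50 to 148) with nest and post. Origin: bench level below the nest centre; x runs from nest to post, z up, y to the left for one facing the post from the nest. Solid shelves hang beside it: left (+y) of the parked head from 385 mm above the bench, and to the right of the post from 260 mm; come in from the nest side, which is open above.
- nest (a point): Centre of the nest's floor, 18 mm above the bench; the core stands in a 6 mm high rim, 33 mm inner radius.
- post_axis (a point): Point on the vertical axis of the post about which the head swings, at (110, 0, 172) mm in the press frame: the top of the pale round index flange, 70 mm radius, with its two index holes (parking hole and working hole) 55 mm from the axis. The post and head collar there are 58 mm wide and reach z = 236 mm.
- head (a joint): Swing of the blue head about the post, rad. 0: ram exactly over the nest (working hole). It grows as the head swings to the press's +y side; it starts parked at 0.70, plunger in the parking hole. Turns easily with the plunger up; stops at -0.25 and 0.95. The head's arm is 36 mm wide with its top at z = 214 mm; the ram housing, 56 mm square, is 110 mm from the post; its ram top is at 270 mm.
- plunger (a joint): Lift of the index plunger against its spring, m. 0: home in a hole; the pin is clear of the hole from 0.013 up, stop at 0.018. Spring 3 N at home, 6 N at the stop. The pin, 9 mm with a round tip, slides on the flange between the holes and springs into a 10.8 mm hole when over it (within about 0.05 rad). It does not pass a hole's wall unless lifted.
- knob (a point): Centre of the plunger's black pull knob: upright round knob 25 mm in diameter and 26 mm tall, on the head's arm 55 mm from the post axis towards the ram. At home this point is 238 mm above the bench (knob from 224 to 250 mm); it rises with the plunger. It turns freely on its own axis, so a grip need not turn with the head. Grip it across the arm; the ram housing leaves 14 mm towards the ram.
- lever (a joint): Press lever, sprung, rad; black pointer on a white round scale. 0: rest, handle 40 degrees up. Level at 0.70, pointer upright in mid green (0.58 to 0.82); red from there to the stop at 1.05. The pad meets the disc at 0.43. Holding it at 0.70 takes about 12 N at the handle. Pivot, with the head over the nest: (16, -43, 205) mm in the press frame, axis along y; handle 140 mm from it towards -x.
- handle: Black round grip at the lever's end, 24 mm in diameter, 76 mm long along the press's y axis when the head is over the nest; it turns freely on the lever's pin. Origin at its centre: with the head over the nest, in the press frame, at y = -94 mm and at rest x = -91, z = 295 mm, in the middle of the green x = -124, z = 205 mm. The lever's bar joins at its +y end.
- pad: Sprung round pressing pad, 52 mm across, under the ram; it goes down with the lever 30 mm per rad. Its face is 130 mm above the bench at rest and meets the disc at 117 mm; beyond that its spring gives 4.5 N plus 1.5 N per mm (about 16 N in the middle of the green).
- core: Black flanged winding core, 62 mm across and 97 mm tall, loose in the nest, upright. Origin: centre of its underside.
- disc: Black toothed star disc, 64 mm across, 9 mm thick, lying loose on the core's top flange, centred. Origin: centre of its underside, 108 mm above the bench. Only friction keeps it there.
- glue: White glue bottle with a blue nozzle, 46 mm across, 147 mm tall, standing on the bench to the left of the press; leave it. Origin: centre of its underside.
- pliers: Pliers with red grips, 176 x 52 x 14 mm, lying on the bench to the left of the press; leave them. Origin: centre of the underside.
- spare_disc: Second black star disc, 68 mm across, 9 mm thick, lying on the bench to the left of the press; leave it. Origin: centre of its underside.

How it is judged (in metres and radians):
On the way, in this order (a step that is already met when the one before it is completed fails the run):
1. the index plunger is lifted clear of the parking hole (value of joint plunger above 0.01 m and value of joint head above 0.4 rad), for 0.05 s.
2. the head stands over the core and the plunger has dropped fully home (value of joint head between -0.03 and 0.03 rad and value of joint plunger below 0.003 m), for 0.2 s.
At the end, for the whole second after the job is handed in: Head over the nest (0.03 rad), plunger home (3 mm); fingers hold the handle (over 3 N) with the lever in the green, 0.56 to 0.84 rad; pad presses on the disc with over 6 N; the disc still lies centred on the core and the upright core in the nest, each within 4 mm (all of step 2 and value of joint lever between 0.56 and 0.84 rad and contact force between the fingers and handle above 3 N and contact force between pad and disc above 6 N and horizontal distance between disc and core below 0.004 m and horizontal distance between core and nest below 0.004 m and height (world z) of disc between 0.104 and 0.111 m and angle between core's own z axis and vertical below 0.05 rad); the arm keeps its last pose, push and grip.
It fails at once if the lever runs on into the red (value of joint lever above 0.92 rad).
It fails at once if the glue bottle is shifted or tipped (distance of glue from where it was at the start of the episode above 0.03 m or angle between glue's own z axis and vertical above 0.3 rad).
It fails at once if the pliers are shifted (distance of pliers from where it was at the start of the episode above 0.03 m).
It fails at once if the spare star disc is shifted (distance of spare_disc from where it was at the start of the episode above 0.03 m).
It fails at once if the core is knocked over (angle between core's own z axis and vertical above 0.3 rad).
It also fails if it takes over 56 s, if anything falls off the work surface, if the arm or the gripper's body presses on something with over 40 N, if the wrist force passes 120 N, or if a joint passes its speed limit or range.

## Working session

There is one attempt and no reset: what is moved stays moved. The work goes in short steps, Python scripts to look and compute and a shell command to move; the robot and the scene stay as the last step left them, time stands still between calls to the robot, and variables do not carry over. Pictures are saved under pics/ and viewed, at most 10 in all, crops included, and the job is handed in when it is done.

```bash
mkdir -p pics
cat > h.py <<'E'
import numpy as np, cv2
from rig import env, vision
from scipy.spatial.transform import Rotation as R
def ray(c,u,v):
    K=np.array([[c['fx'],0,c['cx']],[0,c['fy'],c['cy']],[0,0,1]]);
    p=cv2.undistortPoints(np.array([[[u,v]]],float),K,np.array(c['distortion'],float))[0,0]
    T=np.array(c['world_from_camera']);d=T[:3,:3]@np.array([p[0],-p[1],-1]);return T[:3,3],d
def onz(c,u,v,z):
    o,d=ray(c,u,v);return o+d*(z-o[2])/d[2]
def proj(c,P):
    T=np.array(c['world_from_camera']);q=T[:3,:3].T@(np.array(P,float)-T[:3,3]);q=q*[1,-1,-1]
    K=np.array([[c['fx'],0,c['cx']],[0,c['fy'],c['cy']],[0,0,1]])
    return cv2.projectPoints(q[None],np.zeros(3),np.zeros(3),K,np.array(c['distortion'],float))[0][0,0]
E
python3 - <<'E'
from h import *
print(env.get_state(),env.tcp_to_grasp)
for n in('top','side','wrist'):
    cv2.imwrite(f'pics/{n}0.png',vision.read_camera(n)[:,:,::-1]);c=vision.get_calibration(n);print(n,np.round(c['world_from_camera'],2).tolist(),c['fx'])
E
```

```text
{'clock': 0.0, 'joints': array([1.05122614e+00, 4.87328486e-02, 9.75585991e-02, 1.62199451e+00,
       3.76836631e-06, 1.44298191e+00]), 'dq': array([-0.00015276, -0.00030709,  0.00087092, -0.00156552,  0.0014916 ,
        0.00061066]), 'joint_efforts': array([-4.70533960e-04, -3.38780880e+01,  3.20016360e+01,  2.02186644e-02,
       -2.18612968e-04,  9.44167304e-07]), 'eef_pos': array([200.15731824, 484.67440122, 230.10680322]), 'tcp_rot': array([ 1.94627572e-01,  9.80876496e-01, -1.12401178e-03, -3.79084615e-04]), 'force': array([0.32052848, 0.85401852, 0.1241701 ]), 'wrist_torque': array([0.01910274, 0.01854075, 0.00633865]), 'grasp_force': 0.0, 'grip_width': 85.42550261806167} 18.700000000000003
top [[-0.21, 0.77, -0.61, -37.38], [-0.98, -0.17, 0.13, -116.08], [-0.0, 0.62, 0.78, 943.52], [0.0, 0.0, 0.0, 1.0]] 511.98299315501794
side [[-0.93, 0.22, -0.3, 291.94], [-0.37, -0.58, 0.72, 423.26], [-0.01, 0.78, 0.62, 739.12], [0.0, 0.0, 0.0, 1.0]] 449.48188230740357
wrist [[0.38, -0.88, -0.28, 128.02], [0.92, 0.36, 0.12, 514.62], [-0.0, -0.31, 0.95, 373.5], [0.0, 0.0, 0.0, 1.0]] 348.0094095683068
```

View pics/top0.png

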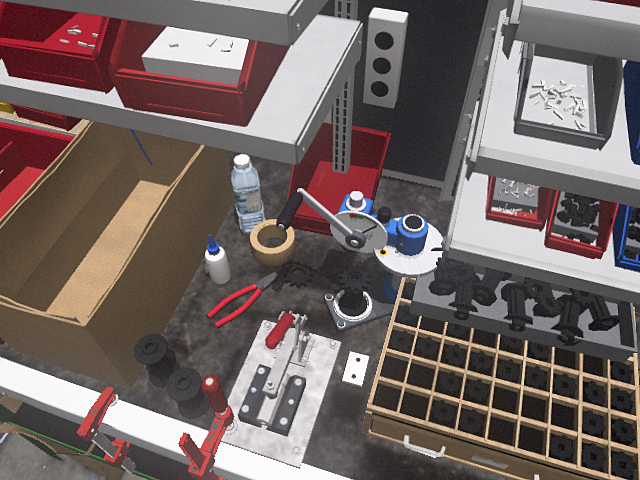

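View pics/side0.png

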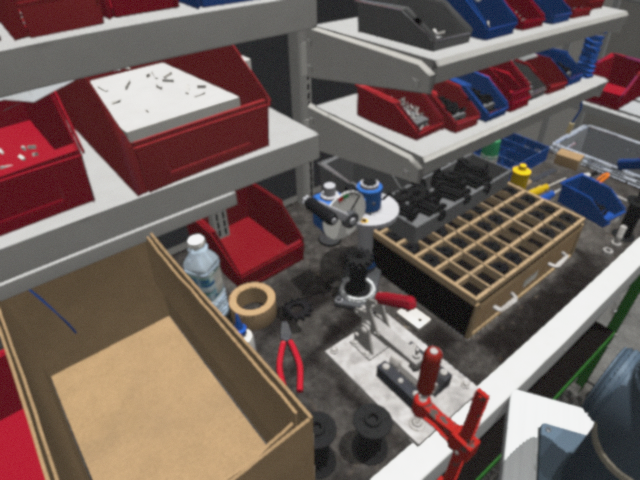

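Run:
```python
from h import *
im=cv2.imread('pics/top0.png');cv2.imwrite('pics/topc.png',cv2.resize(im[170:350,250:450],(800,720))[:600])
s=cv2.imread('pics/side0.png');cv2.imwrite('pics/sidec.png',cv2.resize(s[165:315,290:430],(560,600),interpolation=cv2.INTER_CUBIC))
for n,uv in {'collar':(413,222,236),'ram':(356,197,270),'knob':(384,213,250),'nest':(352,305,24)}.items(): print(n,onz(vision.get_calibration('top'),*uv))
```

```text
collar [ 522.25709255 -403.94512274  236.        ]
ram [ 574.08546435 -308.37335737  270.        ]
knob [ 542.8837739  -353.66678191  250.        ]
nest [ 499.06126576 -292.67479135   24.        ]
```

View pics/topc.png

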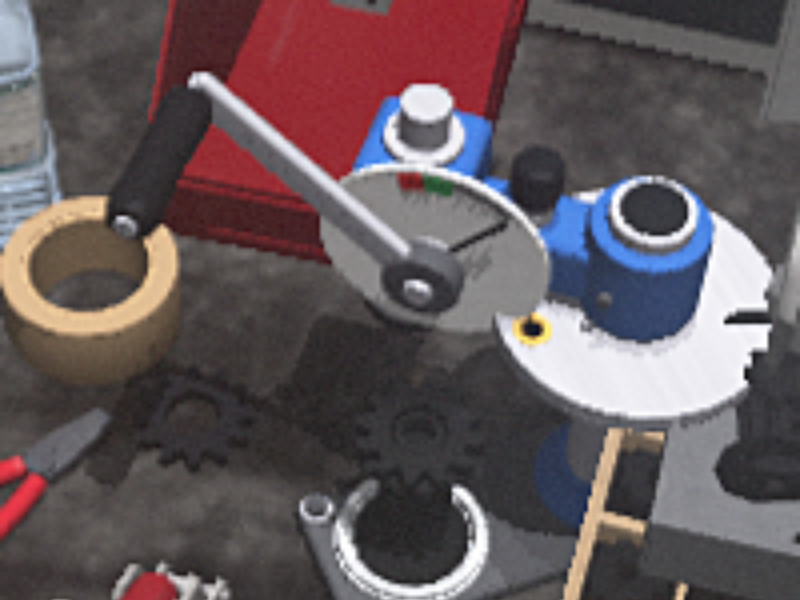

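View pics/sidec.png

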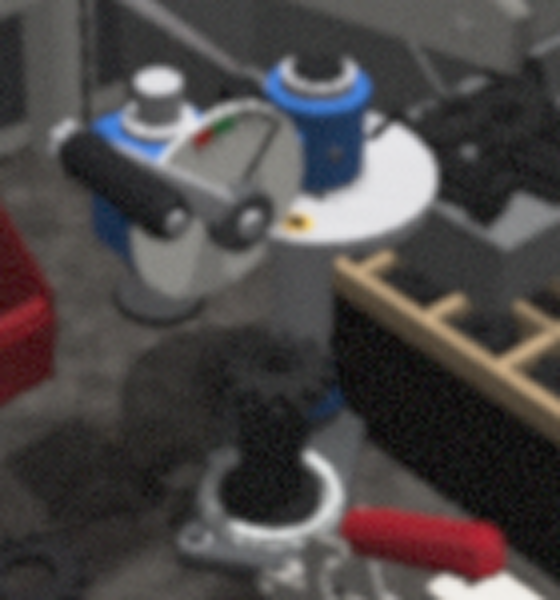

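Run:
```python
from h import *
t=vision.get_calibration('top');s=vision.get_calibration('side')
def tri(a,b):
    o1,d1=ray(t,*a);o2,d2=ray(s,*b);k=np.linalg.lstsq(np.c_[d1,-d2],o2-o1,rcond=None)[0];p=o1+k[0]*d1;q=o2+k[1]*d2;return (p+q)/2,np.linalg.norm(p-q)
T=lambda x,y:(250+x/4,170+y/4)
S=lambda x,y:(290+x/4,165+y/4)
print('collar',onz(t,*T(653,210),236),tri(T(653,210),S(318,72)))
print('ram',onz(t,*T(426,97),270),tri(T(426,97),S(159,80)))
print('hole',onz(t,*T(532,328),172),tri(T(532,328),S(297,222)))
print('disc',onz(t,*T(420,430),117),tri(T(420,430),S(278,358)))
print('nest',onz(t,*T(410,535),24),onz(s,*S(275,492),24))
print('hub',tri(T(420,288),S(252,215)))
print('handle outer end',tri(T(126,222),S(175,218)))
```

```text
collar [ 521.01526284 -404.00798506  236.        ] (array([ 521.14714433, -404.3860378 ,  233.00503453]), np.float64(3.5854037776980494))
ram [ 580.53257883 -310.98408412  270.        ] (array([ 578.35078585, -310.40406118,  269.05078947]), np.float64(4.571325224847113))
hole [ 513.53338855 -350.42063249  172.        ] (array([ 513.08415885, -350.36449861,  170.00383247]), np.float64(3.145241126534522))
disc [ 504.23500543 -295.92587388  117.        ] (array([ 503.23478893, -295.59238   ,  117.82213532]), np.float64(0.8009806984908834))
nest [ 501.79431657 -294.44699129   24.        ] [ 499.06106421 -289.62960383   24.        ]
hub (array([ 520.75915693, -295.7420887 ,  207.6665387 ]), np.float64(0.7703585708826313))
handle outer end (array([ 513.46711048, -163.82419961,  295.41784822]), np.float64(1.6256893554655694))
```

```bash
cat >> h.py <<'E'
def go(P,yaz=None,s=None):
    s=s or env.get_state();r=R.from_quat(s['tcp_rot']);d=r.inv().apply(np.array(P)-s['eef_pos'])/10
    w=None
    if yaz is not None:
        a=np.radians(yaz);y=np.array([np.cos(a),np.sin(a),0]);z=np.array([0,0,-1.]);t=R.from_matrix(np.c_[np.cross(y,z),y,z])
        w=np.round((r.inv()*t).as_rotvec(degrees=True),2)
    print('to',P,'d cm',np.round(d,2),'w',w)
E
python3 - <<'E'
from h import *
t=vision.get_calibration('top')
for u,v in((320,155),(200,148),(5,95),(360,25)): print(onz(t,u,v,385).round())
for u,v in((445,250),(640,300),(485,130)): print('R',onz(t,u,v,260).round())
for u,v in((190,240),(95,340),(0,285)): print('box',onz(t,u,v,200).round())
go([380,100,420],-11);go([480,-250,400],-11)
print(env.get_state()['tcp_rot'])
E
```

```text
[ 572. -242.  385.]
[632. -54. 385.]
[865. 296. 385.]
[ 955. -411.  385.]
R [ 432. -427.  260.]
R [ 271. -697.  260.]
R [ 712. -622.  260.]
box [597.   2. 200.]
box [420. 166. 200.]
box [567. 341. 200.]
to [380, 100, 420] d cm [-31.3  -28.73 -18.92] w [-1.000e-01  6.000e-02  7.855e+01]
to [480, -250, 400] d cm [-53.91 -57.26 -16.87] w [-1.000e-01  6.000e-02  7.855e+01]
[ 1.94662653e-01  9.80869820e-01 -8.69568407e-04 -3.01706393e-04]
```

```bash
python3 -m pendant '[{"dz":-4,"dx":0,"claw":3.8},{"dz":-8,"dx":-3,"dy":-3,"wz":7},{"dz":-11,"dx":-6,"dy":-6,"wz":14},{"dz":-14,"dx":-9,"dy":-9,"wz":21},{"dz":-17,"dx":-12,"dy":-12,"wz":28},{"dz":-18,"dx":-15,"dy":-14,"wz":35},{"dz":-18,"dx":-18,"dy":-17,"wz":42},{"dz":-18,"dx":-21,"dy":-20,"wz":49}]'; python3 -c "
from h import *
go([400,50,410],-11);go([430,-270,400],-11)"
```

```text
to [400, 50, 410] d cm [-35.06 -32.59 -17.91] w [-1.000e-01  6.000e-02  7.855e+01]
to [430, -270, 400] d cm [-50.05 -61.02 -16.87] w [-1.000e-01  6.000e-02  7.855e+01]$[0]: bad value
```

```bash
python3 -m pendant '[{"dx":0.0,"dy":0.0,"dz":-4.0,"wx":0.0,"wy":0.0,"wz":0.0,"claw":3.8}]'; python3 -c "
from h import *
print(env.get_state()['clock'],env.get_state()['eef_pos'])"
```

```text
clock: 0.23
eef_pos: [195.8, 477.0, 255.3]
tcp_rot: [0.195, 0.981, -0.016, -0.005]
force: [-0.3, 0.6, -3.7]
grip_width: 75.6
grasp_force: 0.0
0.2333 [195.75148921 476.995223   255.30439423]
```

```bash
python3 -m pendant '[{"dx":-1,"dy":-1,"dz":-4,"wx":0,"wy":0,"wz":7,"claw":3.8},{"dx":-3,"dy":-3,"dz":-7,"wx":0,"wy":0,"wz":14,"claw":3.8},{"dx":-6,"dy":-5,"dz":-9,"wx":0,"wy":0,"wz":21,"claw":3.8},{"dx":-9,"dy":-8,"dz":-11,"wx":0,"wy":0,"wz":28,"claw":3.8},{"dx":-12,"dy":-11,"dz":-13,"wx":0,"wy":0,"wz":35,"claw":3.8},{"dx":-15,"dy":-14,"dz":-14,"wx":0,"wy":0,"wz":42,"claw":3.8},{"dx":-18,"dy":-17,"dz":-14,"wx":0,"wy":0,"wz":49,"claw":3.8},{"dx":-20,"dy":-19,"dz":-14,"wx":0,"wy":0,"wz":55,"claw":3.8}]'; python3 -c "
from h import *
go([400,50,410],-11);go([430,-270,400],-11);print(env.get_state()['joints'])"
```

```text
clock: 0.9
eef_pos: [313.3, 231.7, 412.5]
tcp_rot: [0.627, 0.779, 0.001, 0.001]
force: [1.4, 0.1, -0.1]
grip_width: 38.1
grasp_force: 0.0
to [400, 50, 410] d cm [-19.6    4.61   0.25] w [ 0.14 -0.06 23.27]
to [430, -270, 400] d cm [-51.5    0.74   1.22] w [ 0.14 -0.06 23.27]
[ 4.64371765e-01 -1.65332662e-01  2.73051772e-01  2.00660905e+00
 -1.63112249e-04  1.82093049e+00]
```

```bash
python3 -m pendant '[{"dx":-4,"dy":0.9,"dz":0,"wx":0,"wy":0,"wz":6,"claw":3.8},{"dx":-8,"dy":1.8,"dz":0,"wx":0,"wy":0,"wz":12,"claw":3.8},{"dx":-12,"dy":2.8,"dz":0,"wx":0,"wy":0,"wz":18,"claw":3.8},{"dx":-16,"dy":3.5,"dz":0,"wx":0,"wy":0,"wz":23,"claw":3.8},{"dx":-20,"dy":4,"dz":0,"wx":0,"wy":0,"wz":23,"claw":3.8},{"dx":-24,"dy":4,"dz":0,"wx":0,"wy":0,"wz":23,"claw":3.8},{"dx":-28,"dy":4,"dz":0,"wx":0,"wy":0,"wz":23,"claw":3.8},{"dx":-32,"dy":3.5,"dz":0,"wx":0,"wy":0,"wz":23,"claw":3.8}]'; python3 -c "
from h import *
go([430,-270,400],-11);go([540,-350,340],-11);print(env.get_state()['joints'])"
```

```text
clock: 1.57
eef_pos: [416.9, -73.5, 410.6]
tcp_rot: [0.769, 0.64, 0.0, -0.0]
force: [1.3, -0.2, -0.2]
grip_width: 37.8
grasp_force: 0.0
to [430, -270, 400] d cm [-19.08   4.85   1.05] w [-0.03 -0.03  0.55]
to [540, -350, 340] d cm [-24.96  17.13   7.04] w [-0.03 -0.03  0.55]
[-3.33624690e-01 -8.09954003e-02  3.44258627e-01  1.99670435e+00
  4.11392511e-04  1.41963089e+00]
```

```bash
python3 -m pendant '[{"dx":-4,"dy":1,"dz":0.2,"wx":0,"wy":0,"wz":0,"claw":3.8},{"dx":-8,"dy":2,"dz":0.4,"wx":0,"wy":0,"wz":0,"claw":3.8},{"dx":-12,"dy":3.2,"dz":0.6,"wx":0,"wy":0,"wz":0,"claw":3.8},{"dx":-16,"dy":5,"dz":0.8,"wx":0,"wy":0,"wz":0,"claw":3.8},{"dx":-19,"dy":7,"dz":1,"wx":0,"wy":0,"wz":0,"claw":3.8},{"dx":-22,"dy":10,"dz":2,"wx":0,"wy":0,"wz":0,"claw":3.8},{"dx":-23.5,"dy":13,"dz":3,"wx":0,"wy":0,"wz":0,"claw":3.8},{"dx":-23.5,"dy":13,"dz":3,"wx":0,"wy":0,"wz":0,"claw":3.8}]'; python3 -c "
from h import *
cv2.imwrite('pics/w1.png',vision.read_camera('wrist')[:,:,::-1]);c=vision.get_calibration('wrist')
print(proj(c,[548.8,-356.9,250]),proj(c,[520.5,-404,236]),proj(c,[577,-309.7,270]))
go([548.8,-357,290],-11);print(env.get_state()['eef_pos'])"
```

```text
clock: 2.23
eef_pos: [505.2, -331.4, 369.4]
tcp_rot: [0.77, 0.639, -0.001, -0.007]
force: [0.5, -0.1, -4.3]
grip_width: 38.4
grasp_force: 0.0
[377.41613375 258.47729364] [350.37314727 307.15425167] [412.30742723 200.12499565]
to [548.8, -357, 290] d cm [-1.98  5.08  8.17] w [-0.65 -0.36  0.44]
[ 503.33149048 -328.93585783  372.35985673]
```

View pics/w1.png

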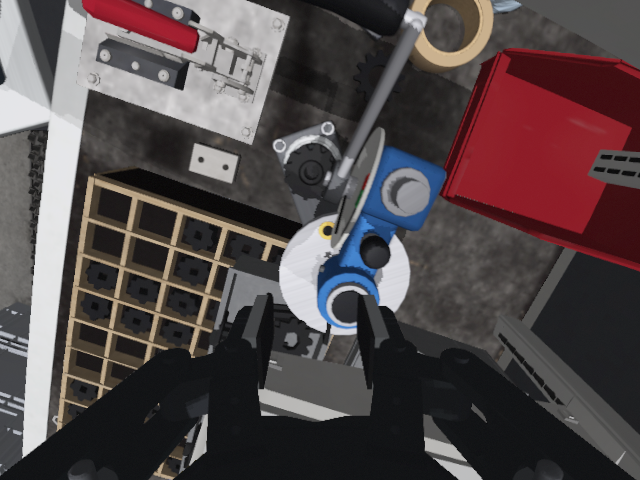

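```bash
python3 -c "
from h import *
c=vision.get_calibration('wrist');im=vision.read_camera('wrist');c2=vision.get_calibration('wrist')
print(np.abs(np.array(c['world_from_camera'])-c2['world_from_camera']).max())
p=proj(c,[548.8,-356.9,250]);print(p)
u0,v0=(p-22).astype(int);m=(im[v0:v0+44,u0:u0+44].max(2)<55).astype(np.uint8)
n,l,st,ce=cv2.connectedComponentsWithStats(m);k=1+st[1:,4].argmax();print(st[1:],ce[1:]);uv=ce[k]+[u0,v0];print(uv,onz(c,*uv,246))
q=im[v0-80:v0+20,u0-20:u0+110].astype(int)
go([548.8,-357,290],-11)"
```

```text
3.6866711893553656
[377.41613375 258.47729364]
[[  7   1  31  33 602]] [[22.07807309 16.41860465]]
[377.07807309 252.41860465] [ 549.66175452 -353.16583475  246.        ]
to [548.8, -357, 290] d cm [-2.12  5.2   8.57] w [-0.45 -0.25  0.5 ]
```

```bash
python3 -m pendant '[{"dx":0,"dy":0,"dz":0,"wx":0,"wy":0,"wz":0,"claw":3.8},{"dx":0,"dy":0,"dz":0,"wx":0,"wy":0,"wz":0,"claw":3.8}]';python3 -c "
from h import *
c=vision.get_calibration('wrist');im=vision.read_camera('wrist');c2=vision.get_calibration('wrist')
print(np.abs(np.array(c['world_from_camera'])-c2['world_from_camera']).max())
p=proj(c,[548.8,-356.9,250]);print(p)
u0,v0=(p-24).astype(int);m=(im[v0:v0+48,u0:u0+48].max(2)<55).astype(np.uint8)
n,l,st,ce=cv2.connectedComponentsWithStats(m);k=1+st[1:,4].argmax();print(st[1:],ce[1:]);uv=ce[k]+[u0,v0];print(uv,onz(c,*uv,246))
go([548.8,-357,290],-11)"
```

```text
clock: 2.5
eef_pos: [501.2, -325.2, 383.7]
tcp_rot: [0.768, 0.64, 0.0, 0.001]
force: [0.0, 1.0, 0.5]
grip_width: 38.0
grasp_force: 0.0
0.5622988090188983
[375.98232337 256.21002559]
[[ 44   0   4   7  11]
 [ 11   4  29  32 570]] [[45.63636364  3.        ]
 [24.73157895 18.61754386]]
[375.73157895 250.61754386] [ 549.7272419  -353.37925613  246.        ]
to [548.8, -357, 290] d cm [-2.26  5.23  9.45] w [0.21 0.12 0.6 ]
```

```bash
python3 -m pendant '[{"dx":-1.2,"dy":2.6,"dz":3,"wx":0,"wy":0,"wz":0,"claw":3.8},{"dx":-2.05,"dy":5.25,"dz":6,"wx":0,"wy":0,"wz":0.6,"claw":3.8},{"dx":-2.05,"dy":5.25,"dz":9,"wx":0,"wy":0,"wz":0.6,"claw":3.8},{"dx":-2.05,"dy":5.25,"dz":11,"wx":0,"wy":0,"wz":0.6,"claw":3.8},{"dx":-2.05,"dy":5.25,"dz":11,"wx":0,"wy":0,"wz":0.6,"claw":3.8},{"dx":-2.05,"dy":5.25,"dz":11,"wx":0,"wy":0,"wz":0.6,"claw":3.8},{"dx":-2.05,"dy":5.25,"dz":11,"wx":0,"wy":0,"wz":0.6,"claw":3.8}]';python3 -c "
from h import *
go([549.2,-355,219],-11)
cv2.imwrite('pics/w2.png',vision.read_camera('wrist')[:,:,::-1])"
```

```text
clock: 3.13
eef_pos: [549.9, -355.7, 275.8]
tcp_rot: [0.772, 0.636, 0.001, 0.003]
force: [0.1, -0.9, 0.1]
grip_width: 37.7
grasp_force: 0.0
to [549.2, -355, 219] d cm [ 0.07 -0.11  5.68] w [ 0.31  0.17 -0.02]
```

View pics/w2.png

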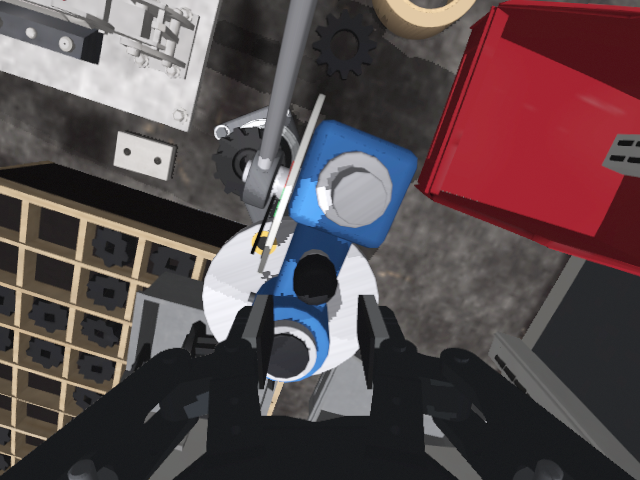

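The knob (315, 277) lies midway between the fingers (about u = 317), and the scale edge (u ≈ 265) is clear of the left finger. I go down and grip.

```bash
python3 -m pendant '[{"dx":0,"dy":0,"dz":2.5,"wx":0,"wy":0,"wz":0,"claw":3.8},{"dx":0,"dy":0,"dz":4,"wx":0,"wy":0,"wz":0,"claw":3.8},{"dx":0,"dy":0,"dz":5.3,"wx":0,"wy":0,"wz":0,"claw":3.8},{"dx":0,"dy":0,"dz":5.7,"wx":0,"wy":0,"wz":0,"claw":3.8},{"dx":0,"dy":0,"dz":5.7,"wx":0,"wy":0,"wz":0,"claw":3.8},{"dx":0,"dy":0,"dz":5.7,"wx":0,"wy":0,"wz":0,"claw":3.8}]'
python3 -m pendant '[{"dx":0,"dy":0,"dz":0,"wx":0,"wy":0,"wz":0,"claw":0},{"dx":0,"dy":0,"dz":0,"wx":0,"wy":0,"wz":0,"claw":0},{"dx":0,"dy":0,"dz":0,"wx":0,"wy":0,"wz":0,"claw":0},{"dx":0,"dy":0,"dz":0,"wx":0,"wy":0,"wz":0,"claw":0},{"dx":0,"dy":0,"dz":0,"wx":0,"wy":0,"wz":0,"claw":0},{"dx":0,"dy":0,"dz":0,"wx":0,"wy":0,"wz":0,"claw":0}]'
```

```text
clock: 3.68
eef_pos: [550.3, -356.4, 217.1]
tcp_rot: [0.772, 0.636, 0.0, 0.002]
force: [1.0, 0.1, 0.9]
grip_width: 38.2
grasp_force: 0.0
clock: 4.18
eef_pos: [550.2, -356.7, 217.3]
tcp_rot: [0.772, 0.636, 0.0, 0.002]
force: [-1.0, 0.4, 5.4]
grip_width: 23.0
grasp_force: 59.3
```

```bash
python3 -m pendant '[{"dx":0,"dy":0,"dz":-0.6,"wx":0,"wy":0,"wz":0,"claw":0},{"dx":0,"dy":0,"dz":-1.2,"wx":0,"wy":0,"wz":0,"claw":0},{"dx":0,"dy":0,"dz":-1.6,"wx":0,"wy":0,"wz":0,"claw":0},{"dx":0,"dy":0,"dz":-1.6,"wx":0,"wy":0,"wz":0,"claw":0},{"dx":0,"dy":0,"dz":-1.6,"wx":0,"wy":0,"wz":0,"claw":0}]'
python3 -c "
from h import *
s=env.get_state();K0=s['eef_pos'][:2];P=np.array([520.5,-404])
def at(a):
    d=K0-P;return P+R.from_euler('z',a).apply([*d,0])[:2]
r=R.from_quat(s['tcp_rot'])
for a in (.1,.2,.3,.4,.5,.55,.6,.65,.7):
    q=at(a);print(a,np.round(np.degrees(a),1),(r.inv().apply([*(q-K0),0])/10).round(2))
"
```

```text
clock: 4.6
eef_pos: [549.3, -356.1, 229.4]
tcp_rot: [0.772, 0.636, -0.0, -0.001]
force: [-0.9, -2.8, -6.0]
grip_width: 22.7
grasp_force: 59.0
0.1 5.7 [ 0.16 -0.53  0.  ]
0.2 11.5 [ 0.27 -1.08  0.  ]
0.3 17.2 [ 0.33 -1.64  0.  ]
0.4 22.9 [ 0.33 -2.2   0.  ]
0.5 28.6 [ 0.27 -2.75  0.  ]
0.55 31.5 [ 0.22 -3.03  0.  ]
0.6 34.4 [ 0.16 -3.3   0.01]
0.65 37.2 [ 0.08 -3.57  0.01]
0.7 40.1 [-0.01 -3.84  0.01]
```

```bash
python3 -m pendant '[{"dx":0,"dy":0,"dz":-0.4,"wx":0,"wy":0,"wz":0,"claw":0},{"dx":0,"dy":0,"dz":-0.4,"wx":0,"wy":0,"wz":0,"claw":0},{"dx":0,"dy":0,"dz":-0.4,"wx":0,"wy":0,"wz":0,"claw":0},{"dx":0.08,"dy":-0.25,"dz":-0.4,"wx":0,"wy":0,"wz":-3,"claw":0},{"dx":0.16,"dy":-0.53,"dz":-0.4,"wx":0,"wy":0,"wz":-5.7,"claw":0},{"dx":0.27,"dy":-1.08,"dz":-0.4,"wx":0,"wy":0,"wz":-11.5,"claw":0},{"dx":0.27,"dy":-1.08,"dz":-0.4,"wx":0,"wy":0,"wz":-11.5,"claw":0}]'
python3 -c "
from h import *
s=env.get_state();d=s['eef_pos'][:2]-[520.5,-404];print(np.hypot(*d),.7-(np.arctan2(d[1],d[0])-np.arctan2(.857,.514)))"
```

```text
clock: 5.18
eef_pos: [538.2, -350.9, 234.2]
tcp_rot: [0.704, 0.71, -0.001, -0.001]
force: [-2.3, -1.9, -5.6]
grip_width: 22.8
grasp_force: 59.4
55.965435404591375 0.4810815317384025
```

```bash
python3 -c "
from h import *
s=env.get_state();K0=s['eef_pos'][:2];P=np.array([520.5,-404]);r=R.from_quat(s['tcp_rot']);d=K0-P
for a in (.1,.2,.3,.4,.48):
    q=P+R.from_euler('z',a).apply([*d,0])[:2];print(a,np.round(np.degrees(a),1),(r.inv().apply([*(q-K0),0])/10).round(2))
"
```

```text
0.1 5.7 [ 0.16 -0.54  0.  ]
0.2 11.5 [ 0.26 -1.09  0.  ]
0.3 17.2 [ 0.3  -1.65  0.  ]
0.4 22.9 [ 0.29 -2.2   0.01]
0.48 27.5 [ 0.24 -2.65  0.01]
```

```bash
python3 -m pendant '[{"dx":0.16,"dy":-0.54,"dz":0,"wx":0,"wy":0,"wz":-5.7,"claw":0},{"dx":0.26,"dy":-1.09,"dz":0,"wx":0,"wy":0,"wz":-11.5,"claw":0},{"dx":0.3,"dy":-1.65,"dz":0,"wx":0,"wy":0,"wz":-17.2,"claw":0},{"dx":0.29,"dy":-2.2,"dz":0,"wx":0,"wy":0,"wz":-22.9,"claw":0},{"dx":0.24,"dy":-2.65,"dz":0,"wx":0,"wy":0,"wz":-27.5,"claw":0},{"dx":0.24,"dy":-2.65,"dz":0,"wx":0,"wy":0,"wz":-27.5,"claw":0},{"dx":0.24,"dy":-2.65,"dz":0,"wx":0,"wy":0,"wz":-27.5,"claw":0}]'
python3 -c "
from h import *
s=env.get_state();d=s['eef_pos'][:2]-[520.5,-404];print(np.hypot(*d),.7-(np.arctan2(d[1],d[0])-np.arctan2(.857,.514)))
t=vision.get_calibration('top');im=vision.read_camera('top')[:,:,::-1];cv2.imwrite('pics/t2.png',cv2.resize(im[130:330,250:450],(600,600)))"
```

```text
clock: 5.77
eef_pos: [512.6, -348.8, 234.0]
tcp_rot: [0.517, 0.856, -0.0, -0.001]
force: [-0.1, -1.9, -6.9]
grip_width: 22.7
grasp_force: 59.7
55.74500416705609 0.017074604905479074
```

View pics/t2.png

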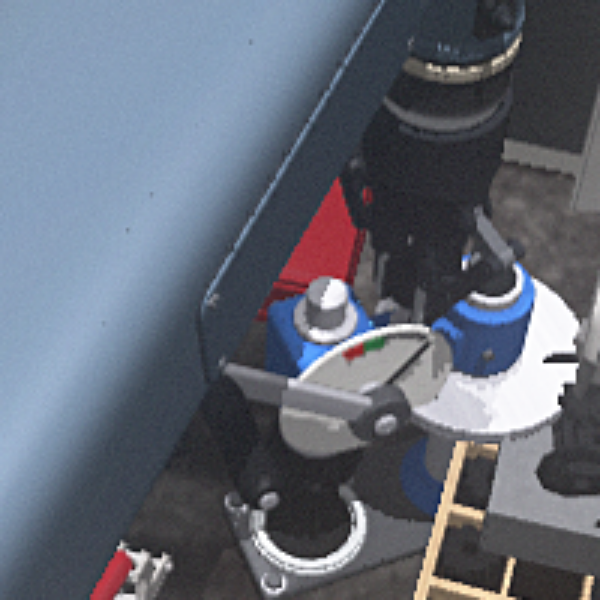

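```bash
python3 -m pendant '[{"dx":0,"dy":-0.09,"dz":0,"wx":0,"wy":0,"wz":0,"claw":0},{"dx":0,"dy":-0.09,"dz":0,"wx":0,"wy":0,"wz":0,"claw":0},{"dx":0,"dy":-0.09,"dz":0.5,"wx":0,"wy":0,"wz":0,"claw":0},{"dx":0,"dy":-0.09,"dz":1.0,"wx":0,"wy":0,"wz":0,"claw":0},{"dx":0,"dy":-0.09,"dz":1.4,"wx":0,"wy":0,"wz":0,"claw":0},{"dx":0,"dy":-0.09,"dz":1.7,"wx":0,"wy":0,"wz":0,"claw":0},{"dx":0,"dy":-0.09,"dz":1.7,"wx":0,"wy":0,"wz":0,"claw":0},{"dx":0,"dy":-0.09,"dz":1.7,"wx":0,"wy":0,"wz":0,"claw":0}]'
python3 -c "
from h import *
s=env.get_state();d=s['eef_pos'][:2]-[520.5,-404];print(np.hypot(*d),.7-(np.arctan2(d[1],d[0])-np.arctan2(.857,.514)))"
```

```text
clock: 6.48
eef_pos: [512.4, -349.0, 217.6]
tcp_rot: [0.515, 0.857, 0.0, 0.0]
force: [-0.2, 1.7, -3.7]
grip_width: 22.7
grasp_force: 59.9
55.60349384378769 0.013021226303512767
```

```bash
python3 -m pendant '[{"dx":0,"dy":0,"dz":0.1,"wx":0,"wy":0,"wz":0,"claw":3.6},{"dx":0,"dy":0,"dz":0.1,"wx":0,"wy":0,"wz":0,"claw":3.6},{"dx":0,"dy":0,"dz":0.1,"wx":0,"wy":0,"wz":0,"claw":3.6},{"dx":0,"dy":0,"dz":-2,"wx":0,"wy":0,"wz":0,"claw":3.6},{"dx":0,"dy":0,"dz":-6,"wx":0,"wy":0,"wz":0,"claw":3.6},{"dx":0,"dy":0,"dz":-10,"wx":0,"wy":0,"wz":0,"claw":3.6},{"dx":0,"dy":0,"dz":-13,"wx":0,"wy":0,"wz":0,"claw":3.6},{"dx":0,"dy":0,"dz":-13,"wx":0,"wy":0,"wz":0,"claw":3.6}]'
python3 -c "
from h import *
cv2.imwrite('pics/w3.png',vision.read_camera('wrist')[:,:,::-1]);c=vision.get_calibration('wrist')
for P in ([512,-350,250],[503,-295.5,270],[395.7,-220.6,295]):print(proj(c,P))
go([395.7,-220.6,370],-81);go([395.7,-220.6,370],99)"
```

```text
clock: 7.15
eef_pos: [513.3, -350.8, 357.0]
tcp_rot: [0.516, 0.857, -0.002, 0.008]
force: [-0.7, 0.4, 1.1]
grip_width: 36.0
grasp_force: 0.0
[313.18683888 238.19187838]
[340.37141262 169.79568571]
[225.83947521 -63.37559048]
to [395.7, -220.6, 370] d cm [16.99 -4.29 -1.83] w [  0.77   0.22 108.93]
to [395.7, -220.6, 370] d cm [16.99 -4.29 -1.83] w [ -0.2    0.7  -71.07]
```

View pics/w3.png

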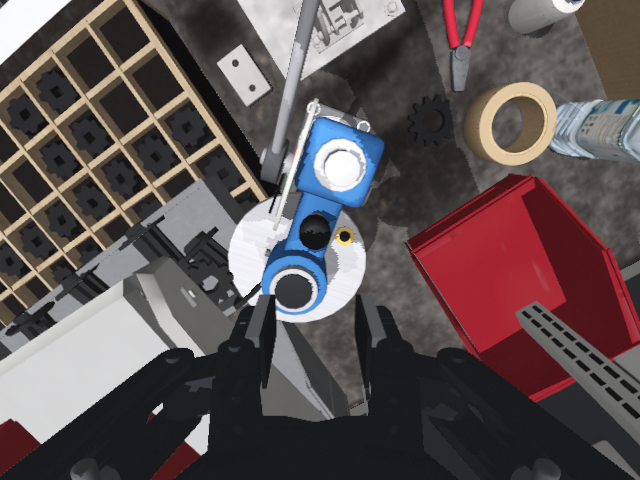

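```bash
python3 -m pendant '[{"dx":2,"dy":-0.5,"dz":-2,"wx":0,"wy":0,"wz":-7,"claw":6},{"dx":5,"dy":-1.3,"dz":-2,"wx":0,"wy":0,"wz":-14,"claw":6},{"dx":8,"dy":-2,"dz":-2,"wx":0,"wy":0,"wz":-21,"claw":6},{"dx":11,"dy":-2.8,"dz":-2,"wx":0,"wy":0,"wz":-28,"claw":6},{"dx":14,"dy":-3.5,"dz":-2,"wx":0,"wy":0,"wz":-35,"claw":6},{"dx":17,"dy":-4.3,"dz":-2,"wx":0,"wy":0,"wz":-42,"claw":6},{"dx":17,"dy":-4.3,"dz":-2,"wx":0,"wy":0,"wz":-49,"claw":6},{"dx":17,"dy":-4.3,"dz":-2,"wx":0,"wy":0,"wz":-56,"claw":6}]'
python3 -m pendant '[{"dx":0,"dy":0,"dz":0,"wx":0,"wy":0,"wz":-7,"claw":6},{"dx":0,"dy":0,"dz":0,"wx":0,"wy":0,"wz":-14,"claw":6},{"dx":0,"dy":0,"dz":0,"wx":0,"wy":0,"wz":-15,"claw":6},{"dx":0,"dy":0,"dz":0,"wx":0,"wy":0,"wz":-15,"claw":6},{"dx":0,"dy":0,"dz":0,"wx":0,"wy":0,"wz":-15,"claw":6}]'
python3 -c "
from h import *
cv2.imwrite('pics/w4.png',vision.read_camera('wrist')[:,:,::-1]);c=vision.get_calibration('wrist')
u=np.array([.987,.159,0]);C=np.array([395.7,-220.6,295])
for P in (C,C+38*u,C-38*u):print(proj(c,P))
go([395.7,-220.6,280],99)"
```

```text
clock: 7.87
eef_pos: [393.1, -218.0, 367.4]
tcp_rot: [0.049, 0.999, -0.0, 0.0]
force: [0.7, 0.1, 0.5]
grip_width: 60.1
grasp_force: 0.0
clock: 8.28
eef_pos: [394.4, -219.4, 366.9]
tcp_rot: [-0.077, 0.997, 0.0, -0.0]
force: [-0.8, 0.1, -0.6]
grip_width: 59.8
grasp_force: 0.0
[313.98545851 257.70464202]
[314.41317851 309.1444405 ]
[313.51414205 200.6436665 ]
to [395.7, -220.6, 280] d cm [-0.11 -0.14  8.7 ] w [ 0.02 -0.03 -0.17]
```

View pics/w4.png

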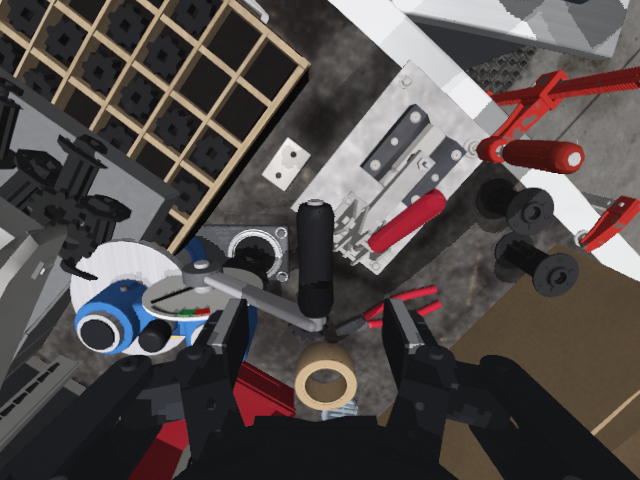

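The handle runs from (315, 203) to (318, 315), centred between the fingers and matching the prediction. I go down and grip it.

```bash
python3 -m pendant '[{"dx":-0.1,"dy":-0.1,"dz":3,"wx":0,"wy":0,"wz":0,"claw":6},{"dx":-0.1,"dy":-0.1,"dz":6,"wx":0,"wy":0,"wz":0,"claw":6},{"dx":-0.1,"dy":-0.1,"dz":8.2,"wx":0,"wy":0,"wz":0,"claw":6},{"dx":-0.1,"dy":-0.1,"dz":9.1,"wx":0,"wy":0,"wz":0,"claw":6},{"dx":-0.1,"dy":-0.1,"dz":9.1,"wx":0,"wy":0,"wz":0,"claw":6},{"dx":-0.1,"dy":-0.1,"dz":9.1,"wx":0,"wy":0,"wz":0,"claw":6}]'
python3 -m pendant '[{"dx":0,"dy":0,"dz":0,"wx":0,"wy":0,"wz":0,"claw":0},{"dx":0,"dy":0,"dz":0,"wx":0,"wy":0,"wz":0,"claw":0},{"dx":0,"dy":0,"dz":0,"wx":0,"wy":0,"wz":0,"claw":0},{"dx":0,"dy":0,"dz":0,"wx":0,"wy":0,"wz":0,"claw":0},{"dx":0,"dy":0,"dz":0,"wx":0,"wy":0,"wz":0,"claw":0},{"dx":0,"dy":0,"dz":0,"wx":0,"wy":0,"wz":0,"claw":0},{"dx":0,"dy":0,"dz":0,"wx":0,"wy":0,"wz":0,"claw":0}]'
python3 -c "
from h import *
s=env.get_state();r=R.from_quat(s['tcp_rot']);px=np.array([.159,-.987,0])
f=lambda q:140*(-np.cos(.698-q)*px+np.sin(.698-q)*np.array([0,0,1]))
for q in np.arange(.1,.75,.1): print(q.round(2),(r.inv().apply(f(q)-f(0))/10).round(2))"
```

```text
clock: 8.83
eef_pos: [395.6, -220.2, 276.6]
tcp_rot: [-0.078, 0.997, 0.0, -0.0]
force: [0.6, -0.6, -0.3]
grip_width: 59.9
grasp_force: 0.0
clock: 9.42
eef_pos: [395.7, -219.5, 277.8]
tcp_rot: [-0.078, 0.997, 0.0, 0.001]
force: [-2.5, 3.5, 5.8]
grip_width: 22.3
grasp_force: 58.6
0.1 [0.   0.84 1.12]
0.2 [0.01 1.57 2.31]
0.3 [0.01 2.18 3.57]
0.4 [0.01 2.66 4.89]
0.5 [0.02 3.   6.24]
0.6 [0.02 3.2  7.63]
0.7 [0.02 3.27 9.03]
```

```bash
python3 -m pendant '[{"dx":0,"dy":0.43,"dz":0.55,"wx":0,"wy":0,"wz":0,"claw":0},{"dx":0,"dy":0.84,"dz":1.12,"wx":0,"wy":0,"wz":0,"claw":0},{"dx":0.01,"dy":1.57,"dz":2.31,"wx":0,"wy":0,"wz":0,"claw":0},{"dx":0.01,"dy":2.18,"dz":3.57,"wx":0,"wy":0,"wz":0,"claw":0},{"dx":0.01,"dy":2.66,"dz":4.89,"wx":0,"wy":0,"wz":0,"claw":0},{"dx":0.02,"dy":3.0,"dz":6.24,"wx":0,"wy":0,"wz":0,"claw":0},{"dx":0.02,"dy":3.0,"dz":6.24,"wx":0,"wy":0,"wz":0,"claw":0},{"dx":0.02,"dy":3.0,"dz":6.24,"wx":0,"wy":0,"wz":0,"claw":0}]'
```

```text
clock: 10.08
eef_pos: [391.2, -189.8, 215.3]
tcp_rot: [-0.078, 0.997, 0.0, 0.001]
force: [-1.9, 4.3, 10.0]
grip_width: 22.0
grasp_force: 59.3
```

```bash
python3 -m pendant '[{"dx":0,"dy":0.12,"dz":0.7,"wx":0,"wy":0,"wz":0,"claw":0},{"dx":0,"dy":0.2,"dz":1.4,"wx":0,"wy":0,"wz":0,"claw":0},{"dx":0,"dy":0.25,"dz":2.1,"wx":0,"wy":0,"wz":0,"claw":0},{"dx":0,"dy":0.27,"dz":2.8,"wx":0,"wy":0,"wz":0,"claw":0},{"dx":0,"dy":0.27,"dz":2.8,"wx":0,"wy":0,"wz":0,"claw":0},{"dx":0,"dy":0.27,"dz":2.8,"wx":0,"wy":0,"wz":0,"claw":0},{"dx":0,"dy":0.27,"dz":2.8,"wx":0,"wy":0,"wz":0,"claw":0}]'
python3 -c "
from h import *
im=vision.read_camera('wrist')[:,:,::-1];t=vision.read_camera('top')[:,:,::-1];s=vision.read_camera('side')[:,:,::-1]
cv2.imwrite('pics/f.png',np.hstack([cv2.resize(im[150:450,0:320],(390,366)),cv2.resize(t[150:330,270:450],(366,366))]))"
```

```text
clock: 10.67
eef_pos: [390.9, -187.1, 188.7]
tcp_rot: [-0.078, 0.997, 0.0, 0.001]
force: [-3.1, 7.2, 12.2]
grip_width: 22.1
grasp_force: 59.6
```

View pics/f.png

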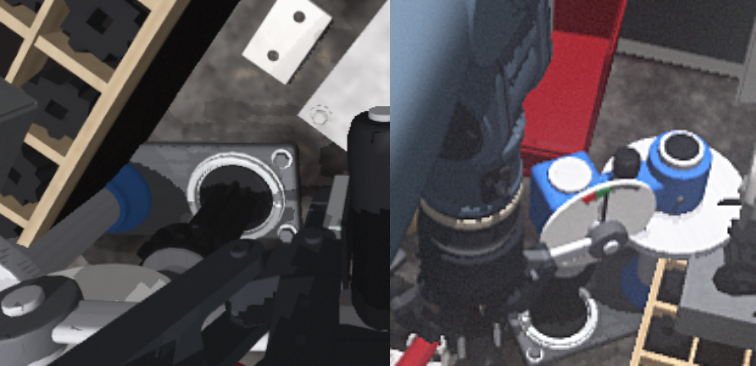

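The lever is at about 0.70 by the handle's travel, and the 12 N push and the near-upright pointer at (604, 203) agree. The head and plunger are home, so I hand in.

```bash
python3 -c "
from rig import env
print(env.job_done())"
```

```text
the job is handed in; nothing more can be done
None
```

I handed the job in at about 10.7 s. By my measurements the head is over the nest with the plunger home, and the gripper is holding the lever at about 0.70 rad with 12 N, mid-green. The hand-in returned no verdict, and I made no close final check that the disc is still centred.

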